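# Ease off the bench cheese press

### The job

Ease off the little cheese press: throw its pawl over, clear of the toothed wheel, turn the drum back by its crank until the crank is a little short of upright, and drop the pawl back into the teeth. Then ease the crank on, gently and by feel, until it stands upright with the tooth firmly up against the pawl, and let go. Do not force the tooth against the pawl, and leave the other things on the worktop where they are.

Things in the scene. Friction and masses are not known exactly. Their poses are not given: they have to be found in the camera images.
- press: Frame of a small bench cheese press (fixed): wooden board 170 x 250 x 18 mm, white mould, two steel columns, grey head (240 mm wide, z 115 to 185 mm, front face 6 mm in front of the origin). Origin: centre of the board's underside; x to the back of the press, y to its left as one faces it, z up. Drum, wheel, crank and pawl are in front of the head; the drum's axis runs along x at y 0, z 150 mm.
- drum: Drum with steel ratchet wheel (96 mm over the tips, 12 saw teeth, one per 30 deg, 8 mm deep, 34 to 46 mm in front of the origin) and crank. Origin on its axis, x along it; z points along the crank (up = upright; it starts leaning 40 to 70 deg left). Back = clockwise as one faces the press; this raises the press plate. No spring; friction holds it where left (3 N at the handle turns it).
- pawl: Steel pawl on a pin. Origin on the pin's axis, x along it (68 mm right of and 8 mm below the drum's axis). Home (nose fully in the teeth; the drum cannot turn back past it) its z is upright. It swings right, clear of the teeth from 15 deg, to its rest at 54 deg. Weighted: below 15 deg it falls home, above 20 it falls over. 0.5 N at the peg moves it. Up to 10 deg when riding on a tooth's slope.
- crank_grip (a point): Middle of the gripping length of the crank's wooden handle: a round peg 13 mm thick, along the x axis of the press, 65 mm from the drum's axis, free from 59 to 117 mm in front of the press origin (this point: 92 mm). It moves on a circle in the upright plane across the press. At the end some 10 N of push to the right here brings the tooth firmly (5 N) against the pawl; over 18 N would force it (limit 25 N at the tooth).
- thumb_peg (a point): Middle of the gripping length of the pawl's steel thumb peg: 12 mm thick, along the x axis of the press, free from 46 to 101 mm in front of the press origin (this point: 82 mm), 66 mm from the pawl's pin. Home, it stands 16 degrees left of straight above the pin; thrown over, 38 degrees right of it. Dropped with the crank 6 to 20 deg short (left) of upright, the nose enters the right tooth gap; that tooth then meets it with the crank upright.
- mill: Small glass shaker with a grey cap, 44 mm across, 90 mm high, standing left of the press; bystander. Origin under its centre.
- teaspoon: Teaspoon with a red handle, 132 mm long, lying in front of the press; bystander.
- jug: Clear glass jug 170 mm high, far left; bystander. Origin under its centre.
- note_pad: Note pad 115 x 76 x 11 mm, front right; bystander.
- smoke_cup: Grey glass cup 136 x 163 x 74 mm, right; bystander.

How it is judged:
By the outcome, as a careful person would: the job done as asked, in the order asked, and still so for the second after the job is handed in, with the robot touching nothing.
It also fails if it takes over 61 s, if anything falls off the work surface, if the arm or the gripper's body presses on something with over 40 N, if the wrist force passes 120 N, or if a joint passes its speed limit or range.

### The arm

A 6-joint arm with a two-finger parallel gripper is mounted at the origin on a cart in front of the work surface, level with it; the furniture and walls round the work are solid. World frame = base frame: x ahead of the robot, y to its left, z up, the work surface at z = 0. Lengths are in mm, angles in rad, forces in N, time in s.
With the tool pointing down it reaches from about 350 to 975 mm from the base axis. Payload 7.1 kg.
Tool frame: the origin (TCP) lies at the very end of the fingers, on their centre line; the grasp point (between the pads) lies 19 mm behind it (ctrl.grip_point_offset is the distance from the TCP to the grasp point, in mm); x points along the fingers, y is the direction in which the jaws open and shut, and the axes are right-handed (so a half turn about x gives the same grasp; the last joint's range is limited). The gripper opens to 88 mm and grips with 3 to 60 N. Pads are 20 mm wide; open, the fingers measure 115 mm over their backs; the gripper's body (75 mm by 178 mm) begins 61 mm behind the grasp point.
Start: joints at [-1.258, 0.423, 1.63, -0, 1.089, -0.019], TCP at [203.608, -590.888, 222.675] pointing down, gripper open.
Joint ranges: [-3, 3], [-0.9, 2.11], [0.09, 2.58], [-1.31, 4.45], [0.11, 2.69], [-2.54, 2.54]. Speed limits (rad/s): [2.39, 2.39, 3.01, 3.14, 3.14, 3.14].

### API

Orientations are given as a rotation vector (axis times angle).
In Python, from workcell import ctrl, vision, workorder gives the robot as it stands.
- The arm moves only by the shell command python3 -m crank 'ROWS'. ROWS is JSON, a list of rows, each a list of 3 entries, a list of its own where there are three numbers: the shift along the tool's x, y, z in m, then the turn, a rotation vector about the tool's x, y, z in rad, then the finger opening in m, from 0 to 0.0878. In form: [[[dx, dy, dz], [wx, wy, wz], jaw], ...]. A call has exactly 8 rows; each row shifts and turns the commanded pose from where the row before left it, along the tool's axes as they then stand; what a row does not reach is not made up. A row lasts 1/12 s, in which the tool goes at most 41.7 mm and 7.16 degrees, less where a joint would pass 70% of its speed; a pose out of reach is approached as far as the arm can. A call with a gripper value outside its range is refused whole. The fingers move at their own pace and stop on an object; the grip force is fixed at half the most. Time passes only in rows, so rows that do not move let the fingers close, or fill a call up. It gives the time, the measured TCP pose, the force and the opening at its end, in the units of the state.
- ctrl.get_obs(): the state, without advancing time (a new reading comes with each control period).
- vision.get_image(name): name is "side" or "top" or "wrist"; returns a dict with "img" (384x512x3 uint8, blue, green, red), "mtx" (3x3 intrinsics, pixels), "rvec" (rotation vector, rad) and "tvec" (3), from world to camera coordinates, as OpenCV has them; the wrist camera has in their place "hand_eye" (4x4, takes a point from camera to tool coordinates, whose origin is the TCP and whose axes are the tool frame's). Camera axes: x right, y down, z forward; pixel columns grow to the right and rows downward; lengths in mm; the calibration is good to about 2 mm. The wrist camera is an equidistant fisheye: a pixel r from the principal point sees the ray r / f radians off the axis. A picture is of the moment at which its call begins: read the wrist's pose just before it. There is no depth.
- workorder.close_job(): hands the job in, once; it reports no verdict.
The state is a dict: "t": time; "qpos": joint angles; "qvel": joint speeds; "joint_torque": joint torques, N m; "ee_pos": TCP position; "orientation": TCP orientation; "ft_force": force on the tool from outside, world axes, zero at the start; "moment": the same for the moment, N m; "width": finger opening in mm.
Only numpy, scipy, OpenCV 4.12 (cv2) and the standard library are available. Lean on these libraries where they do the work, as an engineer would, in place of code of your own. Each camera call takes 0.05 s, during which the arm holds its last target.

## Working session

There is one attempt and no reset: what is moved stays moved. The work goes in short steps, Python scripts to look and compute and a shell command to move; the robot and the scene stay as the last step left them, time stands still between calls to the robot, and variables do not carry over. Pictures are saved under pics/ and viewed, and the job is handed in when it is done.

```bash
mkdir -p pics; ls
python3 - <<'E'
from workcell import ctrl, vision, workorder
import cv2
print(ctrl.get_obs(), ctrl.grip_point_offset)
for n in ["side","top","wrist"]:
    r=vision.get_image(n); cv2.imwrite(f"pics/{n}0.png",r["img"]); print({k:v for k,v in r.items() if k!="img"})
E
```

```text
pics
{'t': 0.0, 'qpos': array([-1.25799770e+00,  4.23872319e-01,  1.63069329e+00, -4.88914758e-05,
        1.08858789e+00, -1.89854703e-02]), 'qvel': array([ 0.0011751 , -0.00045867,  0.00010886,  0.00059629, -0.00152578,
       -0.00015183]), 'joint_torque': array([-1.41926455e-03, -5.44631946e+01, -2.73665839e+01,  6.41400623e-02,
        2.28069664e-02, -1.35640639e-04]), 'ee_pos': array([ 203.42903921, -590.37341152,  221.88075147]), 'orientation': array([ 2.04201587,  0.34355925, -2.04257767]), 'ft_force': array([ 0.92797598, -0.70944058,  0.2052206 ]), 'moment': array([-0.02631419,  0.02014643, -0.00157716]), 'width': 87.6953560788308} 18.700000000000003
{'mtx': array([[446.1275815 ,   0.        , 250.57513416],
       [  0.        , 446.1275815 , 188.67140151],
       [  0.        ,   0.        ,   1.        ]]), 'rvec': array([ 0.19583194, -2.88947032,  1.06125664]), 'tvec': array([ 513.88618421,  115.17773577, 1637.22971501])}
{'mtx': array([[378.63172292,   0.        , 253.23107738],
       [  0.        , 378.63172292, 198.39991301],
       [  0.        ,   0.        ,   1.        ]]), 'rvec': array([ 1.71111068, -2.17508312,  0.55803537]), 'tvec': array([ 151.63094053,  501.3700393 , 1454.88201941])}
{'mtx': array([[297.31863964,   0.        , 264.37452611],
       [  0.        , 297.31863964, 192.24391314],
       [  0.        ,   0.        ,   1.        ]]), 'hand_eye': array([[-7.35995404e-04, -2.76894994e-01,  9.60899901e-01,
        -1.62681636e+02],
       [ 9.99999719e-01, -3.43118788e-04,  6.67069818e-04,
        -1.45220620e+00],
       [ 1.44994516e-04,  9.60900122e-01,  2.76895169e-01,
        -7.60908383e+01],
       [ 0.00000000e+00,  0.00000000e+00,  0.00000000e+00,
         1.00000000e+00]])}
```

View pics/side0.png

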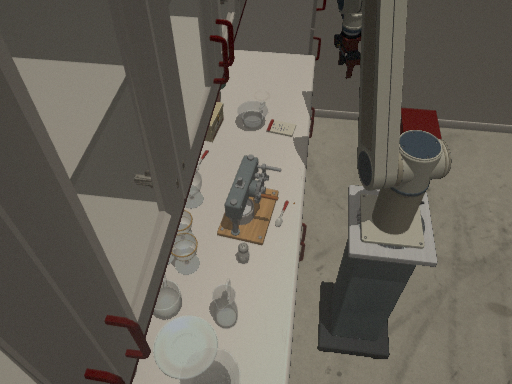

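View pics/top0.png

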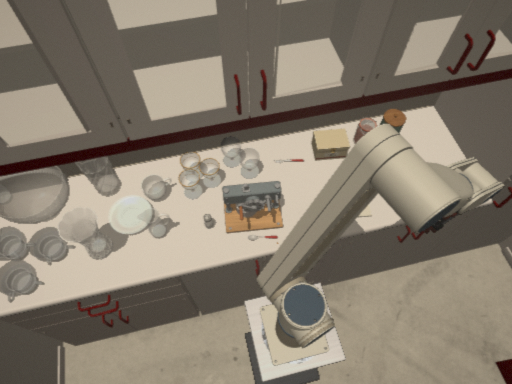

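View pics/wrist0.png

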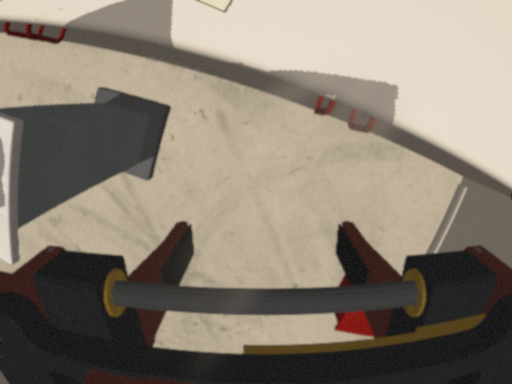

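```bash
cat > h.py <<'E'
import numpy as np, cv2
from scipy.spatial.transform import Rotation as R
from workcell import ctrl, vision
def cam(r):
    M=cv2.Rodrigues(r["rvec"])[0]; return M, -M.T@r["tvec"]
def onplane(r,px,z):
    M,c=cam(r); d=M.T@np.linalg.inv(r["mtx"])@np.array([px[0],px[1],1.]); return c+d*(z-c[2])/d[2]
def wproj(p,pos,rot,r):
    H=r["hand_eye"]; pt=R.from_rotvec(rot).as_matrix().T@(np.asarray(p)-pos)
    pc=H[:3,:3].T@(pt-H[:3,3]); rr=np.hypot(pc[0],pc[1]); th=np.arctan2(rr,pc[2]); K=r["mtx"]
    return K[0,2]+K[0,0]*th*pc[0]/rr, K[1,2]+K[0,0]*th*pc[1]/rr
def wray(px,pos,rot,r):
    H=r["hand_eye"];K=r["mtx"]; u=(np.array(px,float)-K[:2,2])/K[0,0]; th=np.linalg.norm(u)
    d=np.r_[np.sin(th)*u/max(th,1e-9),np.cos(th)]; Rm=R.from_rotvec(rot).as_matrix()
    return Rm@H[:3,3]+pos, Rm@H[:3,:3]@d
def proj(r,p):
    return cv2.projectPoints(np.array(p,float).reshape(-1,3),r["rvec"],r["tvec"],r["mtx"],None)[0][:,0]
E
python3 - <<'E'
import cv2
a=cv2.imread('pics/side0.png')[140:270,200:310]; cv2.imwrite('pics/side0c.png',cv2.resize(a,None,fx=4.6,fy=4.6,interpolation=3))
a=cv2.imread('pics/top0.png')[165:250,195:300]; cv2.imwrite('pics/top0c.png',cv2.resize(a,None,fx=7,fy=7,interpolation=3))
E
```

```text
(no output)
```

View pics/side0c.png

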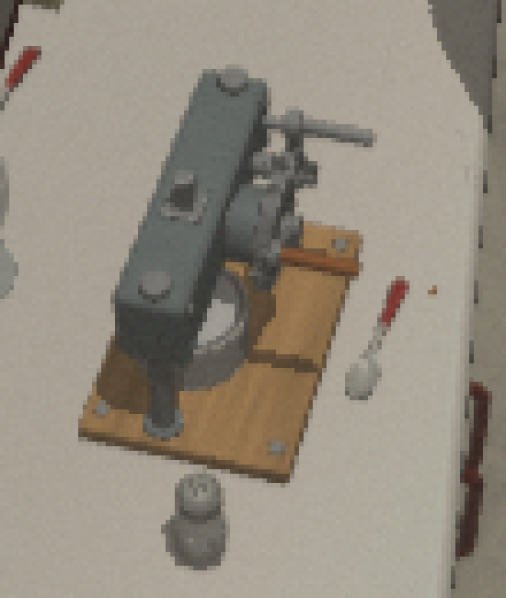

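View pics/top0c.png

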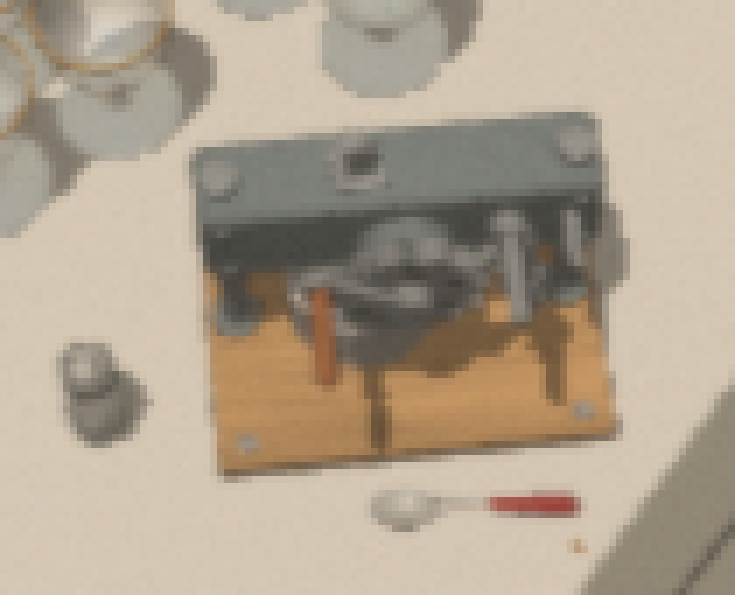

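Run:
```python
from h import *
t=vision.get_image("top"); s=vision.get_image("side")
T=lambda x,y:(195+x/7-.43,165+y/7-.43); S=lambda x,y:(200+x/4.6-.4,140+y/4.6-.4)
for n,p,z in [("FL",T(219,468),18),("FR",T(614,432),18),("HbL",T(192,152),185),("HbR",T(597,115),185),("HfL",T(203,222),185),("HfR",T(603,185),185),("spoonbowl",T(402,508),5),("spoonend",T(580,502),5),("mill",T(85,360),85)]: print(n,onplane(t,p,z).round(1))
for n,p,z in [("FL",S(288,474),18),("FR",S(362,234),18),("BL",S(80,432),18),("HbR",S(204,72),185),("HfR",S(270,85),185),("HbL",S(118,295),185),("HfL",S(192,312),185),("spoonb",S(360,378),5),("spoone",S(403,284),5),("mill",S(200,488),85)]: print("s",n,onplane(s,p,z).round(1))
```

```text
FL [453.5 168.6  18. ]
FR [419.3 -74.8  18. ]
HbL [579.3 147.1 185. ]
HbR [547.4 -90.  185. ]
HfL [531.5 150.1 185. ]
HfR [500.5 -80.6 185. ]
spoonbowl [406.3  63.8   5. ]
spoonend [384.1 -44.    5. ]
mill [511.9 234.3  85. ]
s FL [453.7 172.   18. ]
s FR [421.5 -72.6  18. ]
s BL [617.5 154.9  18. ]
s HbR [552.3 -80.1 185. ]
s HfR [499.4 -72.7 185. ]
s HbL [580.  147.5 185. ]
s HfL [525.5 155.7 185. ]
s spoonb [408.9  65.7   5. ]
s spoone [383.3 -34.2   5. ]
s mill [510.  236.2  85. ]
```

```bash
cat >> h.py <<'E'
O=np.array([521.2,36.9,0]); YAW=-0.134
def PW(p): return O+R.from_euler('z',YAW).apply(p)
def WP(p): return R.from_euler('z',-YAW).apply(np.asarray(p)-O)
def toward(p_press, wrot=None, o=None):
    """tool-frame shift (m) and turn to bring TCP to a press-frame point, tool down, y along press -y/+y"""
    o=o or ctrl.get_obs(); Rm=R.from_rotvec(o["orientation"])
    best=None
    for s in (1,-1):
        yy=np.array([0,s,0.]); X=np.array([0,0,-1.]); D=R.from_euler('z',YAW)*R.from_matrix(np.c_[X,yy,np.cross(X,yy)])
        w=(Rm.inv()*D).as_rotvec()
        if best is None or np.linalg.norm(w)<np.linalg.norm(best): best=w
    return Rm.inv().apply(PW(p_press)-o["ee_pos"])/1000, best
def rep():
    o=ctrl.get_obs(); print("t",round(o["t"],2),"press tcp",WP(o["ee_pos"]).round(1),"F",R.from_euler('z',-YAW).apply(o["ft_force"]).round(2),"w",round(o["width"],1))
    print(R.from_rotvec(o["orientation"]).as_matrix().round(3).tolist())
E
python3 - <<'E'
from h import *
rep(); print(toward([-82,-50,300]))
E
```

```text
t 0.25 press tcp [-231.  -664.4  222.3] F [-0.61 -0.63  0.36] w 87.7
[[-0.0, 0.326, -0.945], [0.001, -0.945, -0.326], [-1.0, -0.001, 0.0]]
(array([-0.07735652, -0.48208137, -0.40906002]), array([4.65789677e-01, 1.67643331e-04, 6.68643394e-04]))
```

```bash
R='[[-0.0097,-0.0301,-0.0256],[0,0,0],0.0878]'; python3 -m crank '[[[-0.0097,-0.0301,-0.0256],[0,0,0],0.0878],[[-0.0097,-0.0301,-0.0256],[0,0,0],0.0878],[[-0.0097,-0.0301,-0.0256],[0,0,0],0.0878],[[-0.0097,-0.0301,-0.0256],[0,0,0],0.0878],[[-0.0097,-0.0301,-0.0256],[0,0,0],0.0878],[[-0.0097,-0.0301,-0.0256],[0,0,0],0.0878],[[-0.0097,-0.0301,-0.0256],[0,0,0],0.0878],[[-0.0097,-0.0301,-0.0256],[0,0,0],0.0878]]'
python3 -m crank '[[[0,-0.0301,-0.0256],[0.06,0,0],0.0878],[[0,-0.0301,-0.0256],[0,0,0],0.0878],[[0,-0.0301,-0.0256],[0,0,0],0.0878],[[0,-0.0301,-0.0256],[0,0,0],0.0878],[[0,-0.0301,-0.0256],[0,0,0],0.0878],[[0,-0.0301,-0.0256],[0,0,0],0.0878],[[0,-0.02,-0.02],[0.1,0,0],0.06],[[0,0,0],[0.1,0,0],0.06]]'
python3 -c "
from h import *
rep(); print(toward([-82,-50,300]))"
```

```text
t: 0.92
ee_pos: [318.9, -294.7, 300.8]
orientation: [2.042, 0.341, -2.042]
ft_force: [1.3, -0.3, 0.8]
width: 87.8
t: 1.58
ee_pos: [431.9, -52.0, 300.5]
orientation: [2.187, 0.079, -2.184]
ft_force: [-0.2, -0.4, -0.5]
width: 77.7
t 1.58 press tcp [ -76.6 -100.1  300.5] F [-0.18 -0.47 -0.55] w 77.7
[[0.001, 0.071, -0.997], [0.001, -0.997, -0.071], [-1.0, -0.001, -0.002]]
(array([ 0.00058993, -0.0501124 , -0.00497442]), array([ 0.20554402, -0.00145929,  0.00110406]))
```

```bash
python3 -m crank '[[[0,-0.02,0],[0.1,0,0],0.06],[[0,-0.02,0],[0.105,0,0],0.06],[[0,-0.01,-0.002],[0,0,0],0.06],[[0,0,0],[0,0,0],0.06],[[0,0,0],[0,0,0],0.06],[[0,0,0],[0,0,0],0.06],[[0,0,0],[0,0,0],0.06],[[0,0,0],[0,0,0],0.06]]'
python3 -c "
from h import *
rep(); print(toward([-82,-50,300]))
o=ctrl.get_obs()
r=vision.get_image('wrist'); cv2.imwrite('pics/w1.png',r['img'])
im=cv2.resize(r['img'],None,fx=1.5,fy=1.5)
for p in [(-82,-50,205),(-46,-50,205),(-101,-50,205),(-85,125,18),(-85,-125,18)]:
    u=wproj(PW(p),o['ee_pos'],o['orientation'],r); print(p,u); cv2.circle(im,(int(u[0]*1.5),int(u[1]*1.5)),3,(0,0,255),1)
cv2.imwrite('pics/w1b.png',im)
"
```

```text
t: 2.25
ee_pos: [432.4, -6.9, 300.3]
orientation: [-2.152, 0.144, 2.152]
ft_force: [-0.7, 0.4, 0.1]
width: 59.6
t 2.25 press tcp [-82.2 -55.3 300.3] F [-0.8   0.34  0.11] w 59.6
[[-0.0, -0.133, -0.991], [-0.0, -0.991, 0.133], [-1.0, 0.0, 0.0]]
(array([ 0.00026872, -0.00525456, -0.00015805]), array([ 5.44711715e-04,  1.76866033e-05, -1.09857778e-04]))
(-82, -50, 205) (np.float64(259.90788011126506), np.float64(193.32792381487664))
(-46, -50, 205) (np.float64(259.77823581926214), np.float64(153.83536716213288))
(-101, -50, 205) (np.float64(259.99249716942325), np.float64(213.0868967653151))
(-85, 125, 18) (np.float64(151.8886920095762), np.float64(162.17184680631036))
(-85, -125, 18) (np.float64(310.6950492688104), np.float64(160.95369116203042))
```

View pics/w1b.png

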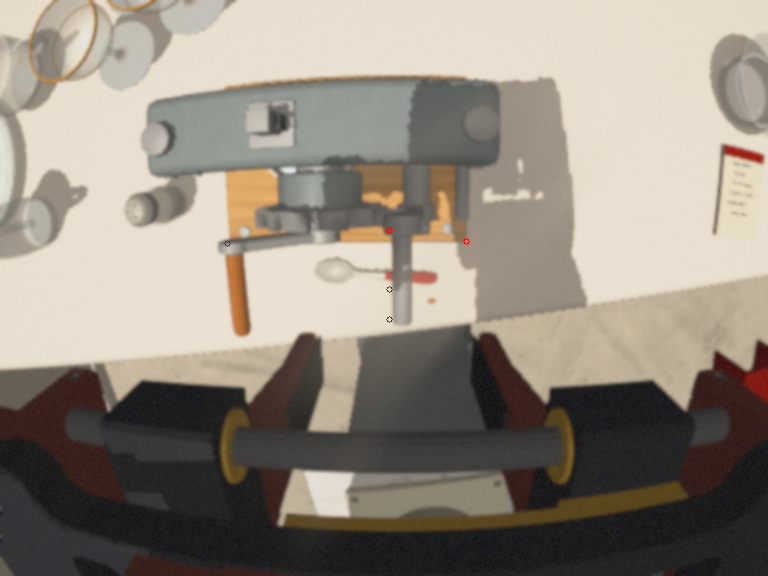

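```bash
python3 -c "
from h import *
o=ctrl.get_obs(); r=vision.get_image('wrist')
im=cv2.resize(r['img'],None,fx=1.5,fy=1.5)
for p in [(-6,120,185),(-6,-120,185),(-85,125,18),(-85,-125,18),(85,125,18),(-6,0,185)]:
    u=np.array(wproj(PW(p),o['ee_pos'],o['orientation'],r))*1.5; print(p,u); cv2.circle(im,(int(u[0]),int(u[1])),3,(0,0,255),1)
cv2.imwrite('pics/w1c.png',im[60:360,100:600])
cv2.imwrite('pics/w1d.png',cv2.resize(r['img'],None,fx=4,fy=4)[560:880,520:1320])
"
```

```text
(-6, 120, 185) [144.01166189 175.70624647]
(-6, -120, 185) [501.96603092 164.53267385]
(-85, 125, 18) [227.8996553  243.27495252]
(-85, -125, 18) [466.1198866  241.41175325]
(85, 125, 18) [222.6497635  83.1803535]
(-6, 0, 185) [309.89799674 163.73394967]
```

View pics/w1c.png

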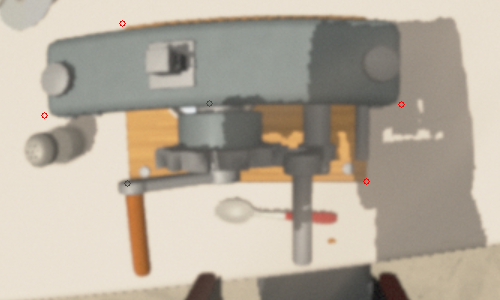

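View pics/w1d.png

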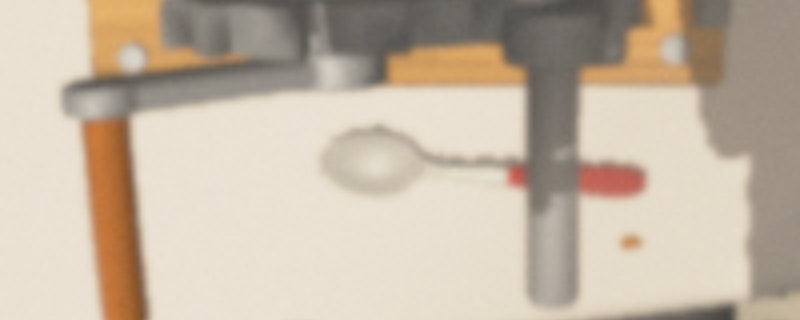

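```bash
python3 -c "
from h import *
o=ctrl.get_obs(); r=vision.get_image('wrist')
def at(px,z):
    c,d=wray(px,o['ee_pos'],o['orientation'],r); return WP(c+d*(z-c[2])/d[2]).round(1)
P=lambda x,y:(130+x/4-.4,140+y/4-.4)
print('peg',at(P(552,300),207),at(P(552,80),207),at(P(552,190),207))
print('hub',at(P(345,70),150)); 
for z in (170,180,190,200): print('handle',z,at(P(126,310),z),at(P(105,125),z))
# handle on circle
c,d=wray(P(115,220),o['ee_pos'],o['orientation'],r)
for z in np.arange(160,210,2.): 
    q=WP(c+d*(z-c[2])/d[2]); print(z,q.round(1),round(np.hypot(q[1],q[2]-150),1))
" | tee /tmp/x
```

```text
peg [-101.7  -56.8  207. ] [-50.8 -56.7 207. ] [-75.6 -56.7 207. ]
hub [-57.6  -1.8 150. ]
handle 170 [-119.5   59.6  170. ] [-67.6  60.3 170. ]
handle 180 [-115.6   55.7  180. ] [-65.5  56.4 180. ]
handle 190 [-111.8   51.8  190. ] [-63.5  52.5 190. ]
handle 200 [-107.9   48.   200. ] [-61.4  48.6 200. ]
160.0 [-96.7  63.8 160. ] 64.6
162.0 [-96.1  63.  162. ] 64.1
164.0 [-95.5  62.2 164. ] 63.8
166.0 [-94.9  61.5 166. ] 63.5
168.0 [-94.3  60.7 168. ] 63.3
170.0 [-93.7  59.9 170. ] 63.2
172.0 [-93.1  59.1 172. ] 63.1
174.0 [-92.5  58.4 174. ] 63.1
176.0 [-91.9  57.6 176. ] 63.2
178.0 [-91.3  56.8 178. ] 63.3
180.0 [-90.7  56.  180. ] 63.6
182.0 [-90.1  55.3 182. ] 63.9
184.0 [-89.5  54.5 184. ] 64.2
186.0 [-88.9  53.7 186. ] 64.7
188.0 [-88.3  52.9 188. ] 65.2
190.0 [-87.7  52.2 190. ] 65.7
192.0 [-87.2  51.4 192. ] 66.4
194.0 [-86.6  50.6 194. ] 67.1
196.0 [-86.   49.8 196. ] 67.8
198.0 [-85.4  49.  198. ] 68.6
200.0 [-84.8  48.3 200. ] 69.5
202.0 [-84.2  47.5 202. ] 70.4
204.0 [-83.6  46.7 204. ] 71.4
206.0 [-83.   45.9 206. ] 72.4
208.0 [-82.4  45.2 208. ] 73.5
```

```bash
sed -i 's/O=np.array(\[521.2,36.9,0\])/O=np.array([521.0,35.4,0])/' h.py; python3 -m crank '[[[0.02,0.0,0],[0,0,0],0.04],[[0.02,0,0],[0,0,0],0.04],[[0.02,0,0],[0,0,0],0.04],[[0.02,0,0],[0,0,0],0.04],[[0.02,0,0],[0,0,0],0.04],[[0.008,0,0],[0,0,0],0.04],[[0,0,0],[0,0,0],0.04],[[0,0,0],[0,0,0],0.04]]'
cat > snap.py <<'E'
import sys
from h import *
rep(); o=ctrl.get_obs(); r=vision.get_image('wrist'); cv2.imwrite(f'pics/{sys.argv[1]}.png',cv2.resize(r['img'],None,fx=1.5,fy=1.5))
for n,b in (('side',(150,250,230,300)),('top',(175,240,215,300))):
    q=vision.get_image(n)['img'][b[0]:b[1],b[2]:b[3]]; cv2.imwrite(f'pics/{sys.argv[1]}_{n}.png',cv2.resize(q,None,fx=5,fy=5,interpolation=3))
E
python3 snap.py a2
```

```text
t: 3.07
ee_pos: [432.6, -6.3, 192.5]
orientation: [-2.152, 0.144, 2.153]
ft_force: [0.4, -0.7, -0.3]
width: 39.9
t 3.07 press tcp [-82.1 -53.1 192.5] F [ 0.46 -0.6  -0.26] w 39.9
[[-0.0, -0.133, -0.991], [0.0, -0.991, 0.133], [-1.0, 0.0, 0.0]]
```

View pics/a2.png

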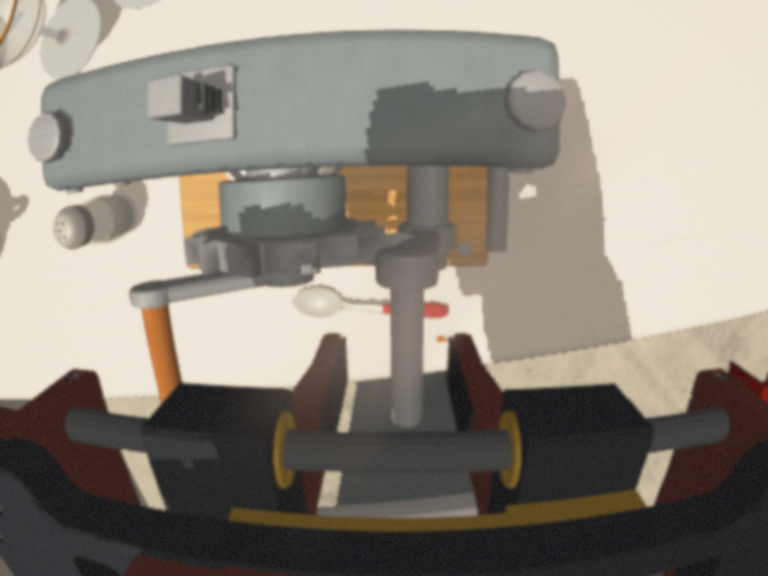

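View pics/a2_side.png

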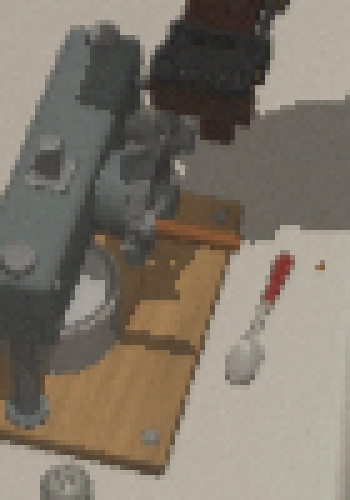

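```bash
python3 -m crank '[[[0,0.007,0],[0,0,0],0.04],[[0,0.007,0],[0,0,0],0.04],[[0,0.007,0],[0,0,0],0.04],[[0,0.007,0],[0,0,0],0.04],[[0,0.007,0],[0,0,0],0.04],[[0,0.007,0],[0,0,0],0.04],[[0,0.007,0],[0,0,0],0.04],[[0,0.007,0],[0,0,0],0.04]]'; python3 snap.py a3
```

```text
t: 3.88
ee_pos: [424.8, -62.5, 192.3]
orientation: [-2.152, 0.144, 2.152]
ft_force: [0.0, -0.9, 0.2]
width: 39.7
t 3.88 press tcp [ -82.2 -109.9  192.3] F [ 0.16 -0.84  0.15] w 39.7
[[-0.0, -0.133, -0.991], [-0.0, -0.991, 0.133], [-1.0, 0.0, 0.0]]
```

View pics/a3.png

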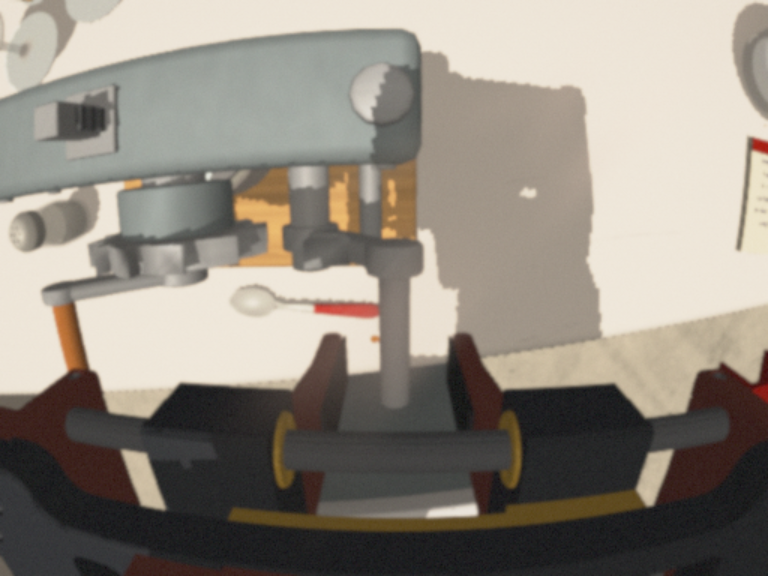

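```bash
python3 -m crank '[[[-0.03,0,0],[0,0,0],0.04],[[-0.03,0,0],[0,0,0],0.04],[[0,-0.035,0.0025],[0,0,0],0.03],[[0,-0.035,0.0025],[0,0,0],0.03],[[0,-0.035,0.0025],[0,0,0],0.03],[[0,-0.035,0.0025],[0,0,0],0.03],[[0,-0.023,0],[0,0,0],0.03],[[0,0,0],[0,0,0],0.03]]'; python3 snap.py a4
```

```text
t: 4.7
ee_pos: [437.2, 104.8, 252.5]
orientation: [-2.155, 0.138, 2.153]
ft_force: [0.3, -0.6, -0.2]
width: 29.9
t 4.7 press tcp [-92.3  57.6 252.5] F [ 0.34 -0.6  -0.23] w 29.9
[[0.001, -0.129, -0.992], [0.001, -0.992, 0.129], [-1.0, -0.001, -0.001]]
```

View pics/a4.png

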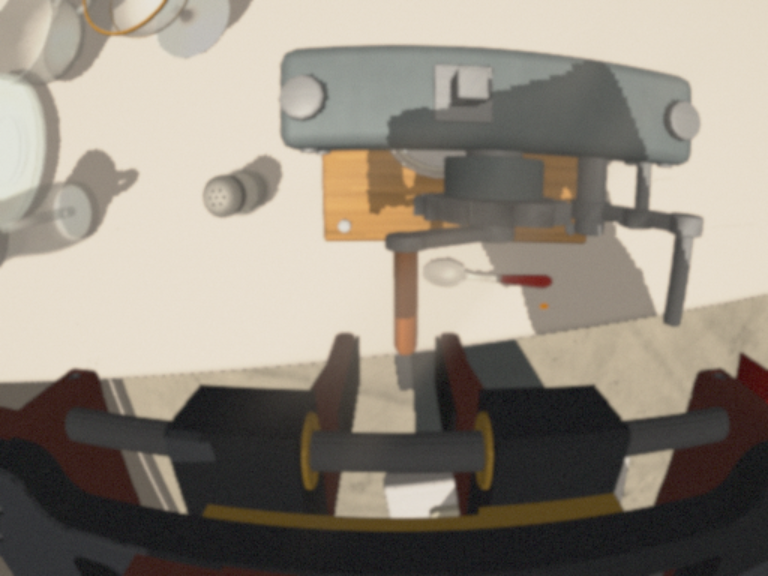

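```bash
python3 -m crank '[[[0,0.004,0],[0,0,0],0.03],[[0.015,0,0],[0,0,0],0.03],[[0.015,0,0],[0,0,0],0.03],[[0.015,0,0],[0,0,0],0.03],[[0.015,0,0],[0,0,0],0.03],[[0.015,0,0],[0,0,0],0.03],[[0.005,0,0],[0,0,0],0.03],[[0,0,0],[0,0,0],0.03]]'; python3 snap.py a5
```

```text
t: 5.52
ee_pos: [435.3, 96.0, 171.3]
orientation: [-2.149, 0.146, 2.155]
ft_force: [0.4, -0.4, -0.1]
width: 29.8
t 5.52 press tcp [-93.1  48.6 171.3] F [ 0.46 -0.37 -0.07] w 29.8
[[-0.003, -0.134, -0.991], [-0.001, -0.991, 0.134], [-1.0, 0.001, 0.003]]
```

View pics/a5.png

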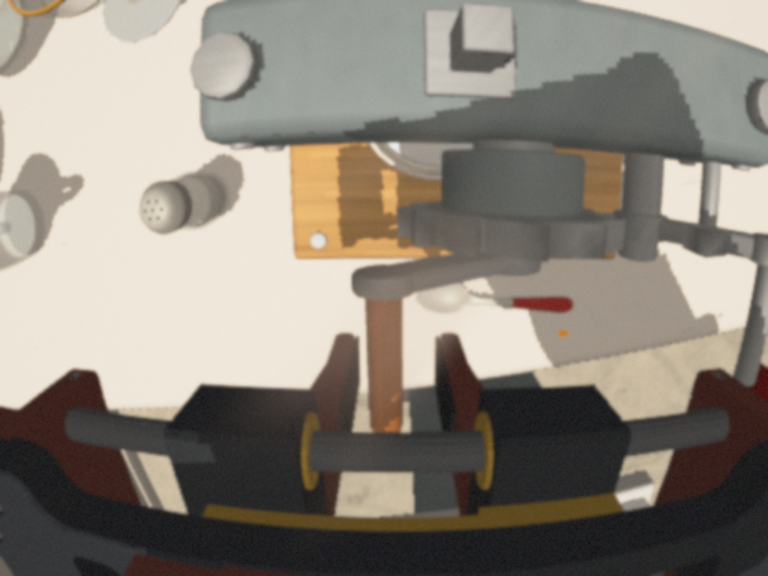

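```bash
python3 -m crank '[[[0,0,0],[0,0,0],0.022],[[-0.003,0.0025,0],[0,0,0],0.022],[[-0.0033,0.0026,0],[0,0,0],0.022],[[-0.0056,0.0058,0],[0,0,0],0.022],[[-0.0048,0.0064,0],[0,0,0],0.022],[[-0.004,0.007,0],[0,0,0],0.022],[[-0.003,0.007,0],[0,0,0],0.022],[[0,0,0],[0,0,0],0.022]]'; python3 snap.py a6
```

```text
t: 6.33
ee_pos: [433.5, 66.5, 198.1]
orientation: [-2.156, 0.142, 2.147]
ft_force: [0.1, 2.8, 2.7]
width: 21.7
t 6.33 press tcp [-90.9  19.1 198.1] F [-0.25  2.77  2.71] w 21.7
[[0.004, -0.133, -0.991], [0.002, -0.991, 0.133], [-1.0, -0.002, -0.004]]
```

View pics/a6.png

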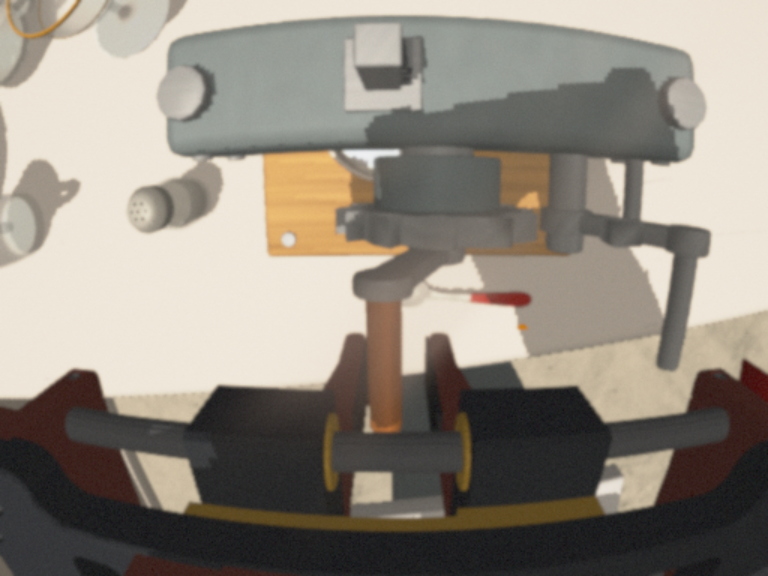

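```bash
python3 -m crank '[[[-0.001,0.002,0],[0,0,0],0.022],[[-0.001,0.002,0],[0,0,0],0.022],[[-0.001,0.002,0],[0,0,0],0.022],[[-0.0005,0.002,0],[0,0,0],0.022],[[-0.0005,0.002,0],[0,0,0],0.022],[[0,0.001,0],[0,0,0],0.022],[[0,0,0],[0,0,0],0.022],[[0,0,0],[0,0,0],0.022]]'; python3 snap.py a7
```

```text
t: 7.15
ee_pos: [430.3, 55.2, 199.8]
orientation: [-2.152, 0.144, 2.153]
ft_force: [0.0, 3.3, 1.7]
width: 22.1
t 7.15 press tcp [-92.6   7.5 199.8] F [-0.43  3.23  1.69] w 22.1
[[-0.001, -0.133, -0.991], [-0.0, -0.991, 0.133], [-1.0, 0.0, 0.001]]
```

View pics/a7.png

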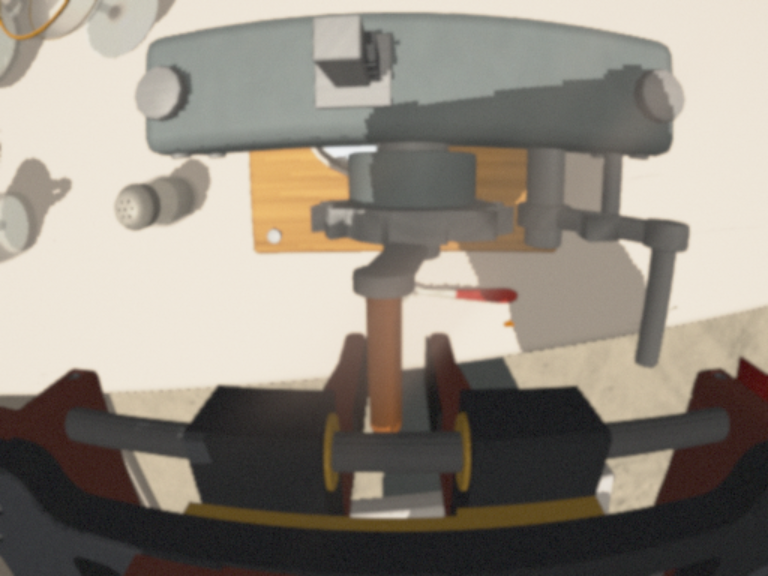

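```bash
python3 -m crank '[[[0,-0.003,0],[0,0,0],0.026],[[-0.02,-0.001,0],[0,0,0],0.026],[[-0.025,0,0],[0,0,0],0.026],[[-0.02,0,0],[0,0,0],0.04],[[0,0.035,-0.003],[0,0,0],0.04],[[0,0.035,-0.003],[0,0,0],0.04],[[0,0.035,-0.003],[0,0,0],0.04],[[0,0.017,0],[0,0,0],0.04]]'; python3 snap.py a8
```

```text
t: 7.97
ee_pos: [423.0, -65.4, 264.8]
orientation: [-2.152, 0.146, 2.154]
ft_force: [1.2, 0.4, -0.4]
width: 40.1
t 7.97 press tcp [ -83.6 -112.9  264.8] F [ 1.14  0.53 -0.43] w 40.1
[[-0.001, -0.133, -0.991], [-0.001, -0.991, 0.133], [-1.0, 0.002, 0.001]]
```

View pics/a8.png

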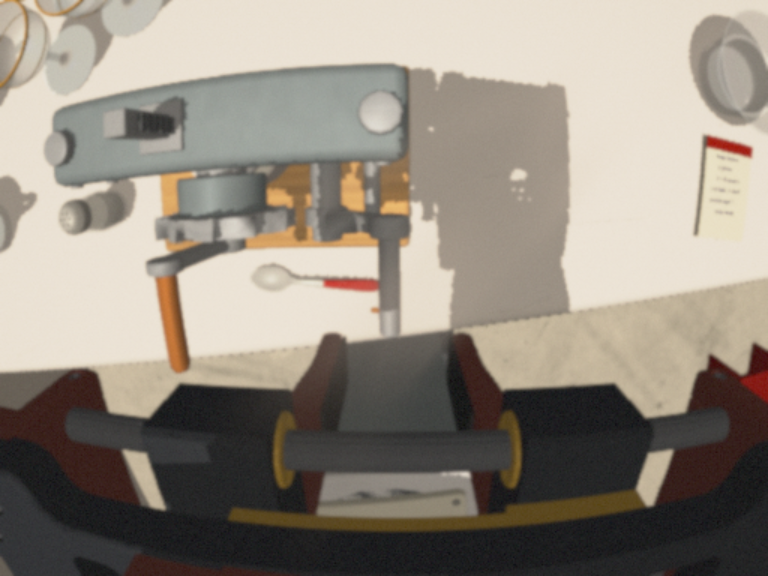

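```bash
python3 -c "
from h import *
o=ctrl.get_obs(); r=vision.get_image('wrist')
def at(px,z):
    c,d=wray(np.array(px)/1.5-.2,o['ee_pos'],o['orientation'],r); return WP(c+d*(z-c[2])/d[2]).round(1)
print('peg',at((389.5,285),194),'handle',at((171.5,320),212),at((171.5,320),214))
r=vision.get_image('top'); cv2.imwrite('pics/t8.png',cv2.resize(r['img'][165:250,195:300],None,fx=7,fy=7,interpolation=3))
"
```

```text
peg [ -73.5 -106.   194. ] handle [-88.5  17.  212. ] [-87.7  15.8 214. ]
```

View pics/t8.png

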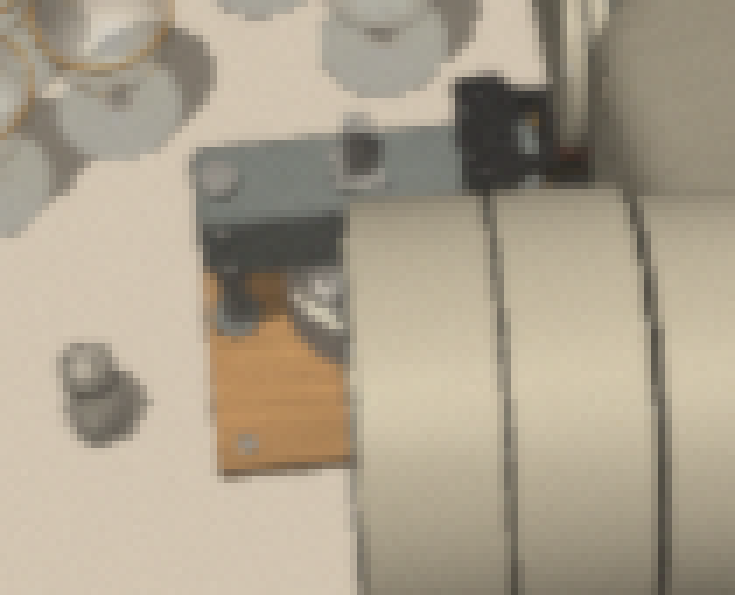

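```bash
python3 -m crank '[[[0.01,-0.004,0],[0,0,0],0.04],[[0.02,0,0],[0,0,0],0.04],[[0.02,0,0],[0,0,0],0.04],[[0.02,0,0],[0,0,0],0.04],[[0.01,0,0],[0,0,0],0.04],[[0.002,0,0],[0,0,0],0.04],[[0,0,0],[0,0,0],0.04],[[0,0,0],[0,0,0],0.04]]'; python3 -m crank '[[[0,-0.006,0],[0,0,0],0.04],[[0,-0.006,0],[0,0,0],0.04],[[0,-0.006,0],[0,0,0],0.04],[[0,-0.006,0],[0,0,0],0.04],[[0,-0.006,0],[0,0,0],0.04],[[0,-0.006,0],[0,0,0],0.04],[[0,-0.006,0],[0,0,0],0.04],[[0,0,0],[0,0,0],0.04]]'; python3 snap.py a9
```

```text
t: 8.88
ee_pos: [424.7, -58.2, 183.1]
orientation: [-2.153, 0.142, 2.153]
ft_force: [-0.2, -0.2, 1.1]
width: 39.8
t: 9.55
ee_pos: [430.0, -16.2, 183.0]
orientation: [-2.153, 0.142, 2.153]
ft_force: [-0.2, -0.8, 0.1]
width: 40.1
t 9.55 press tcp [-83.3 -63.3 183. ] F [-0.06 -0.76  0.07] w 40.1
[[-0.0, -0.132, -0.991], [0.0, -0.991, 0.132], [-1.0, -0.0, 0.0]]
```

View pics/a9.png

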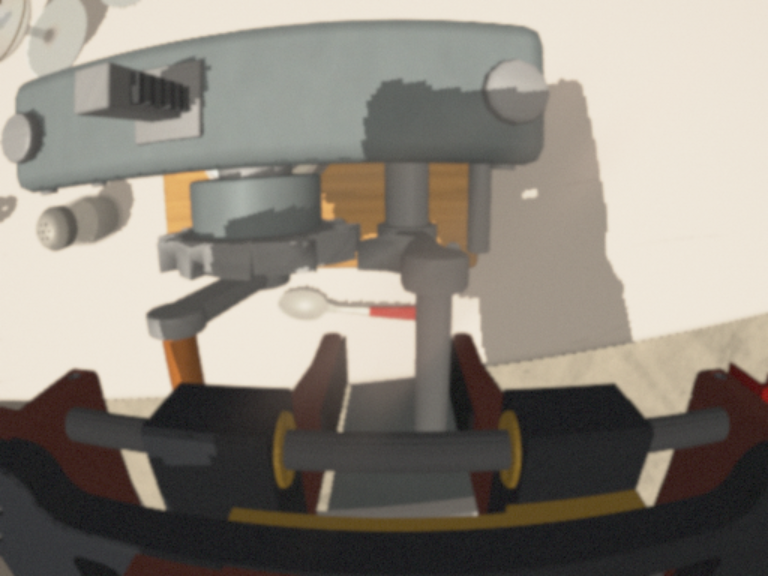

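```bash
python3 -m crank '[[[0,-0.002,0],[0,0,0],0.04],[[0,-0.002,0],[0,0,0],0.04],[[0,-0.002,0],[0,0,0],0.04],[[0,-0.002,0],[0,0,0],0.04],[[0,-0.002,0],[0,0,0],0.04],[[0,-0.002,0],[0,0,0],0.04],[[0,-0.002,0],[0,0,0],0.04],[[0,0,0],[0,0,0],0.04]]'; python3 snap.py a10
```

```text
t: 10.37
ee_pos: [431.8, -3.0, 183.0]
orientation: [-2.153, 0.143, 2.153]
ft_force: [0.3, 0.2, -0.0]
width: 39.8
t 10.37 press tcp [-83.2 -50.  183. ] F [ 0.28  0.22 -0.02] w 39.8
[[0.0, -0.133, -0.991], [0.0, -0.991, 0.133], [-1.0, -0.0, -0.0]]
```

View pics/a10.png

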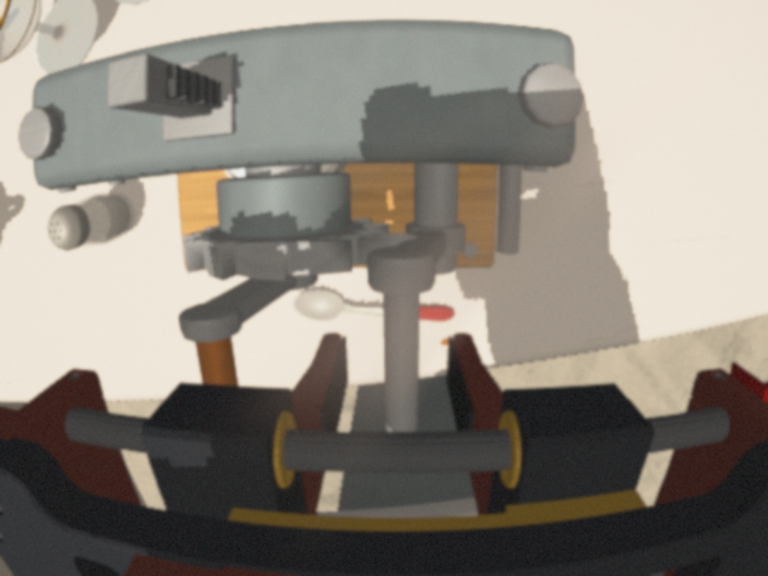

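```bash
python3 -m crank '[[[-0.02,0,0],[0,0,0],0.04],[[-0.03,0,0],[0,0,0],0.04],[[-0.03,0,0],[0,0,0],0.03],[[0,-0.03,0.005],[0,0,0],0.03],[[0,-0.031,0.004],[0,0,0],0.03],[[0,0,0],[0,0,0],0.03],[[0,0,0],[0,0,0],0.03],[[0,0,0],[0,0,0],0.03]]'; python3 snap.py a11
```

```text
t: 11.18
ee_pos: [430.7, 58.1, 262.8]
orientation: [-2.153, 0.143, 2.154]
ft_force: [0.0, 0.5, 0.3]
width: 29.9
t 11.18 press tcp [-92.5  10.4 262.8] F [-0.04  0.45  0.35] w 29.9
[[-0.0, -0.132, -0.991], [-0.0, -0.991, 0.132], [-1.0, 0.0, 0.0]]
```

View pics/a11.png

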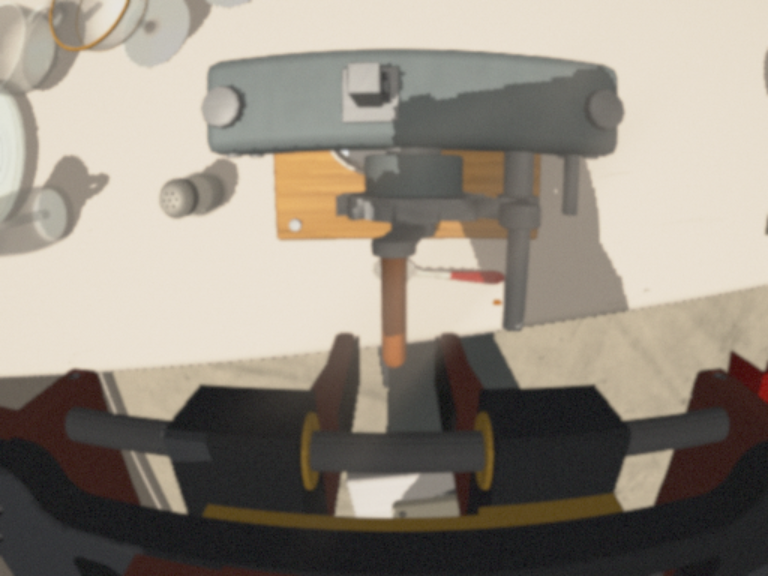

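```bash
python3 -c "
from h import *
o=ctrl.get_obs(); r=vision.get_image('wrist')
def at(px,z):
    c,d=wray(np.array(px)/1.5-.2,o['ee_pos'],o['orientation'],r); return WP(c+d*(z-c[2])/d[2]).round(1)
print('peg',at((516,285),206),'handle',at((394.5,310),213.5),'hub',at((410,247),150))
"; python3 -m crank '[[[0.01,0,0],[0,0,0],0.03],[[0.015,0,0],[0,0,0],0.03],[[0.015,0,0],[0,0,0],0.03],[[0.015,0,0],[0,0,0],0.03],[[0.01,0,0],[0,0,0],0.03],[[0,0,0],[0,0,0],0.022],[[0,0,0],[0,0,0],0.022],[[0,0,0],[0,0,0],0.022]]'; python3 snap.py a12
```

```text
peg [-78.1 -51.2 206. ] handle [-89.   12.3 213.5] hub [-69.    2.8 150. ]
t: 12.05
ee_pos: [431.4, 58.2, 198.4]
orientation: [-2.153, 0.144, 2.152]
ft_force: [-0.0, -0.2, -0.5]
width: 22.0
t 12.05 press tcp [-91.8  10.6 198.4] F [ 0.01 -0.22 -0.51] w 22.0
[[0.001, -0.133, -0.991], [0.0, -0.991, 0.133], [-1.0, -0.0, -0.001]]
```

View pics/a12.png

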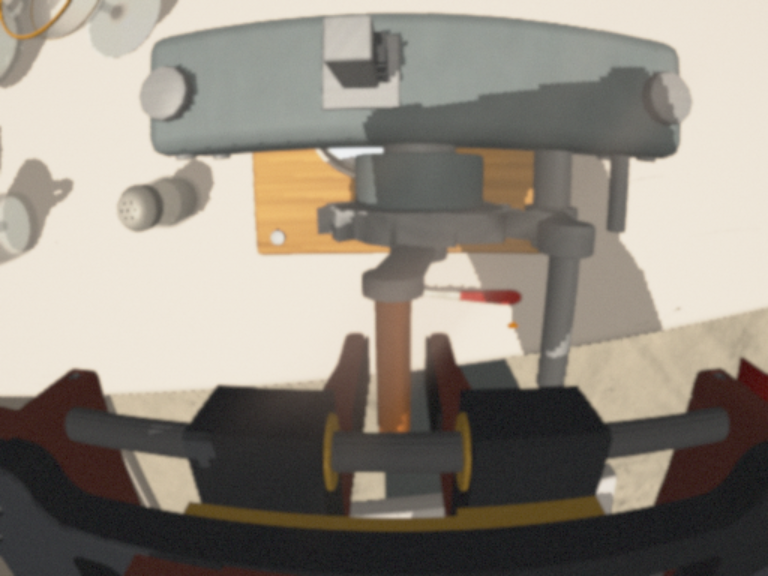

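```bash
python3 -m crank '[[[0,0.002,0],[0,0,0],0.022],[[0,0.0015,0],[0,0,0],0.022],[[0,0.0015,0],[0,0,0],0.022],[[0,0.0015,0],[0,0,0],0.022],[[0,0.0015,0],[0,0,0],0.022],[[0,0.001,0],[0,0,0],0.022],[[0,0.001,0],[0,0,0],0.022],[[0,0,0],[0,0,0],0.022]]'; python3 snap.py a13
```

```text
t: 12.87
ee_pos: [429.9, 48.3, 198.1]
orientation: [-2.153, 0.144, 2.152]
ft_force: [1.6, 3.9, 1.8]
width: 22.3
t 12.87 press tcp [-92.    0.6 198.1] F [1.1  4.03 1.76] w 22.3
[[0.001, -0.133, -0.991], [0.0, -0.991, 0.133], [-1.0, -0.0, -0.001]]
```

View pics/a13.png

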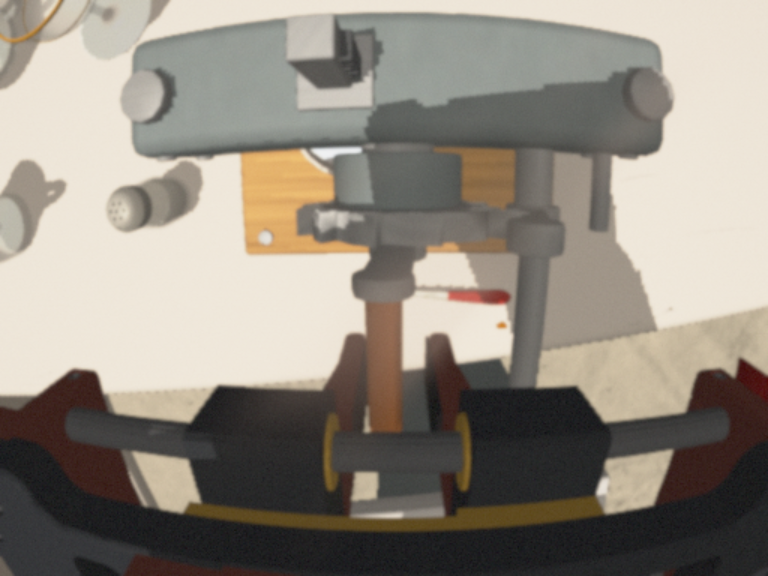

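```bash
python3 -m crank '[[[0,0.0005,0],[0,0,0],0.022],[[0,0.0005,0],[0,0,0],0.022],[[0,0.0005,0],[0,0,0],0.022],[[0,0.0005,0],[0,0,0],0.022],[[0,0,0],[0,0,0],0.022],[[0,0,0],[0,0,0],0.022],[[0,0,0],[0,0,0],0.022],[[0,0,0],[0,0,0],0.022]]'; python3 -c "
from h import *
rep()"
```

```text
t: 13.68
ee_pos: [429.4, 46.4, 197.9]
orientation: [-2.152, 0.144, 2.153]
ft_force: [1.0, 2.0, 1.5]
width: 21.7
t 13.68 press tcp [-92.3  -1.4 197.9] F [0.68 2.09 1.48] w 21.7
[[-0.0, -0.133, -0.991], [-0.0, -0.991, 0.133], [-1.0, 0.0, 0.0]]
```

```bash
python3 -m crank '[[[0,0.0004,0],[0,0,0],0.022],[[0,0.0004,0],[0,0,0],0.022],[[0,0.0002,0],[0,0,0],0.022],[[0,0,0],[0,0,0],0.022],[[0,0,0],[0,0,0],0.022],[[0,0,0],[0,0,0],0.022],[[0,0,0],[0,0,0],0.022],[[0,0,0],[0,0,0],0.022]]'; python3 -c "
from h import *
rep()" | head -1;  python3 -m crank '[[[0,0.0004,0],[0,0,0],0.022],[[0,0.0004,0],[0,0,0],0.022],[[0,0,0],[0,0,0],0.022],[[0,0,0],[0,0,0],0.022],[[0,0,0],[0,0,0],0.022],[[0,0,0],[0,0,0],0.022],[[0,0,0],[0,0,0],0.022],[[0,0,0],[0,0,0],0.022]]'; python3 -c "
from h import *
rep()" | head -1
```

```text
t: 14.35
ee_pos: [429.2, 45.4, 198.0]
orientation: [-2.152, 0.144, 2.153]
ft_force: [0.6, 2.8, 2.4]
width: 21.6
t 14.35 press tcp [-92.3  -2.3 198. ] F [0.19 2.81 2.36] w 21.6
t: 15.02
ee_pos: [429.1, 44.6, 197.9]
orientation: [-2.152, 0.144, 2.153]
ft_force: [-0.1, 2.0, 2.6]
width: 22.1
t 15.02 press tcp [-92.3  -3.2 197.9] F [-0.34  2.01  2.58] w 22.1
```

```bash
python3 -m crank '[[[0,0.0003,0],[0,0,0],0.022],[[0,0.0002,0],[0,0,0],0.022],[[0,0,0],[0,0,0],0.022],[[0,0,0],[0,0,0],0.022],[[0,0,0],[0,0,0],0.022],[[0,0,0],[0,0,0],0.022],[[0,0,0],[0,0,0],0.022],[[0,0,0],[0,0,0],0.022]]'; python3 -c "
from h import *
rep()" | head -1
```

```text
t: 15.68
ee_pos: [429.0, 44.1, 198.0]
orientation: [-2.152, 0.144, 2.153]
ft_force: [1.5, 2.7, 3.3]
width: 21.7
t 15.68 press tcp [-92.3  -3.6 198. ] F [1.18 2.86 3.28] w 21.7
```

```bash
python3 -m crank '[[[0,0.0003,0],[0,0,0],0.022],[[0,0.0002,0],[0,0,0],0.022],[[0,0,0],[0,0,0],0.022],[[0,0,0],[0,0,0],0.022],[[0,0,0],[0,0,0],0.022],[[0,0,0],[0,0,0],0.022],[[0,0,0],[0,0,0],0.022],[[0,0,0],[0,0,0],0.022]]'; python3 snap.py a14
```

```text
t: 16.35
ee_pos: [429.0, 43.6, 198.0]
orientation: [-2.152, 0.144, 2.153]
ft_force: [-0.1, 2.8, 2.2]
width: 21.8
t 16.35 press tcp [-92.3  -4.1 198. ] F [-0.5   2.79  2.21] w 21.8
[[-0.0, -0.133, -0.991], [-0.0, -0.991, 0.133], [-1.0, 0.0, 0.0]]
```

View pics/a14.png

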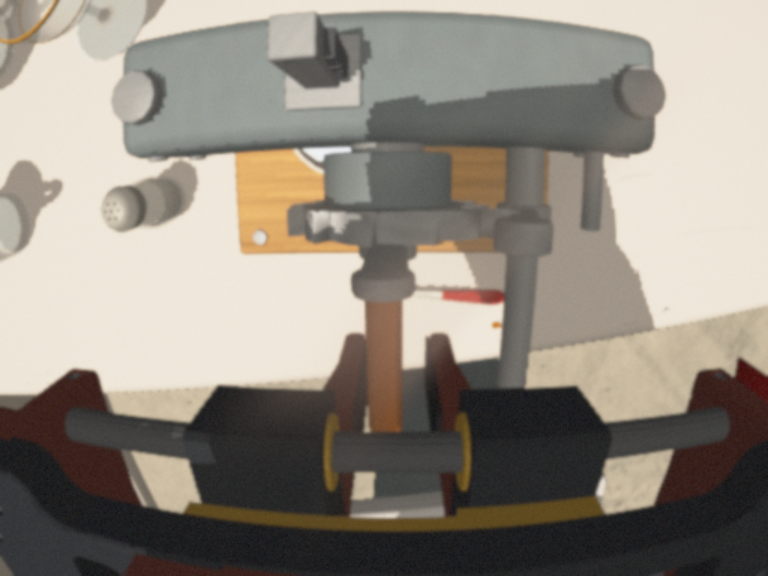

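```bash
python3 -m crank '[[[0,0.0003,0],[0,0,0],0.022],[[0,0.0002,0],[0,0,0],0.022],[[0,0,0],[0,0,0],0.022],[[0,0,0],[0,0,0],0.022],[[0,0,0],[0,0,0],0.022],[[0,0,0],[0,0,0],0.022],[[0,0,0],[0,0,0],0.022],[[0,0,0],[0,0,0],0.022]]'; python3 -c "
from h import *
rep()" | head -1
```

```text
t: 17.17
ee_pos: [428.9, 43.2, 198.0]
orientation: [-2.152, 0.143, 2.152]
ft_force: [0.2, 3.8, 2.6]
width: 22.3
t 17.17 press tcp [-92.3  -4.5 198. ] F [-0.27  3.76  2.6 ] w 22.3
```

```bash
python3 -m crank '[[[0,0.0003,0],[0,0,0],0.022],[[0,0.0002,0],[0,0,0],0.022],[[0,0,0],[0,0,0],0.022],[[0,0,0],[0,0,0],0.022],[[0,0,0],[0,0,0],0.022],[[0,0,0],[0,0,0],0.022],[[0,0,0],[0,0,0],0.022],[[0,0,0],[0,0,0],0.022]]'; python3 -c "
from h import *
rep()" | head -1
```

```text
t: 17.83
ee_pos: [428.9, 43.0, 198.0]
orientation: [-2.152, 0.143, 2.152]
ft_force: [0.9, 7.6, 3.3]
width: 21.9
t 17.83 press tcp [-92.3  -4.8 198. ] F [-0.14  7.61  3.26] w 21.9
```

```bash
python3 -m crank '[[[0,0.0002,0],[0,0,0],0.022],[[0,0.0001,0],[0,0,0],0.022],[[0,0,0],[0,0,0],0.022],[[0,0,0],[0,0,0],0.022],[[0,0,0],[0,0,0],0.022],[[0,0,0],[0,0,0],0.022],[[0,0,0],[0,0,0],0.022],[[0,0,0],[0,0,0],0.022]]'; python3 -c "
from h import *
rep()" | head -1
```

```text
t: 18.5
ee_pos: [428.9, 43.0, 198.0]
orientation: [-2.152, 0.143, 2.152]
ft_force: [0.3, 7.9, 1.8]
width: 22.2
t 18.5 press tcp [-92.2  -4.8 198. ] F [-0.79  7.9   1.8 ] w 22.2
```

```bash
python3 -m crank '[[[0,0.0002,0],[0,0,0],0.022],[[0,0.0001,0],[0,0,0],0.022],[[0,0,0],[0,0,0],0.022],[[0,0,0],[0,0,0],0.022],[[0,0,0],[0,0,0],0.022],[[0,0,0],[0,0,0],0.022],[[0,0,0],[0,0,0],0.022],[[0,0,0],[0,0,0],0.022]]'; python3 -c "
from h import *
rep()" | head -1
```

```text
t: 19.17
ee_pos: [428.9, 42.9, 198.1]
orientation: [-2.152, 0.142, 2.151]
ft_force: [-0.4, 9.2, 3.1]
width: 22.0
t 19.17 press tcp [-92.3  -4.9 198.1] F [-1.65  9.08  3.1 ] w 22.0
```

```bash
python3 -m crank '[[[0,0.0002,0],[0,0,0],0.022],[[0,0.0002,0],[0,0,0],0.022],[[0,0.0001,0],[0,0,0],0.022],[[0,0,0],[0,0,0],0.022],[[0,0,0],[0,0,0],0.022],[[0,0,0],[0,0,0],0.022],[[0,0,0],[0,0,0],0.022],[[0,0,0],[0,0,0],0.022]]'; python3 snap.py a15
```

```text
t: 19.83
ee_pos: [428.9, 42.7, 198.1]
orientation: [-2.151, 0.142, 2.151]
ft_force: [-0.0, 12.5, 2.5]
width: 22.2
t 19.83 press tcp [-92.2  -5.  198.1] F [-1.69 12.34  2.49] w 22.2
[[0.0, -0.133, -0.991], [0.002, -0.991, 0.133], [-1.0, -0.002, -0.0]]
```

View pics/a15.png

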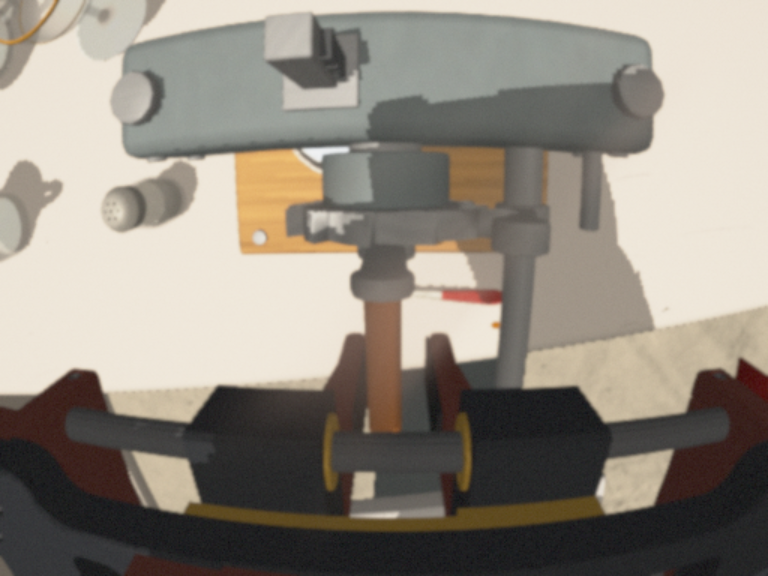

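```bash
python3 -m crank '[[[0,-0.0015,0],[0,0,0],0.022],[[0,-0.002,0],[0,0,0],0.022],[[0,-0.002,0],[0,0,0],0.022],[[0,0,0],[0,0,0],0.032],[[0,0,0],[0,0,0],0.032],[[0,0,0],[0,0,0],0.032],[[0,0,0],[0,0,0],0.032],[[0,0,0],[0,0,0],0.032]]'; python3 snap.py a16
```

```text
t: 20.65
ee_pos: [429.4, 46.9, 197.9]
orientation: [-2.152, 0.144, 2.153]
ft_force: [0.7, -0.2, -0.2]
width: 32.0
t 20.65 press tcp [-92.3  -0.9 197.9] F [ 0.67 -0.07 -0.18] w 32.0
[[-0.0, -0.133, -0.991], [-0.0, -0.991, 0.133], [-1.0, 0.0, 0.0]]
```

View pics/a16.png

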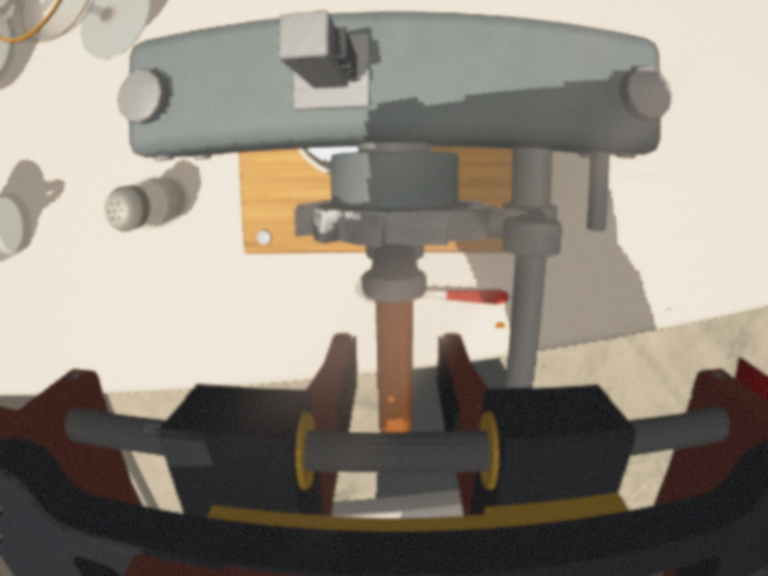

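Handle (395, 360) is free in the middle of the gap, hands-off force about 0. Lift straight up and check.

```bash
python3 -m crank '[[[-0.01,0,0],[0,0,0],0.032],[[-0.015,0,0],[0,0,0],0.032],[[-0.02,0,0],[0,0,0],0.032],[[-0.02,0,0],[0,0,0],0.032],[[-0.02,0,0],[0,0,0],0.032],[[-0.02,0,0],[0,0,0],0.032],[[0,0,0],[0,0,0],0.032],[[0,0,0],[0,0,0],0.032]]'; python3 snap.py a17
```

```text
t: 21.47
ee_pos: [430.0, 47.0, 303.7]
orientation: [-2.155, 0.143, 2.15]
ft_force: [-1.4, -0.2, -0.4]
width: 31.8
t 21.47 press tcp [-91.8  -0.6 303.7] F [-1.4  -0.35 -0.4 ] w 31.8
[[0.002, -0.133, -0.991], [0.0, -0.991, 0.133], [-1.0, -0.0, -0.002]]
```

View pics/a17.png

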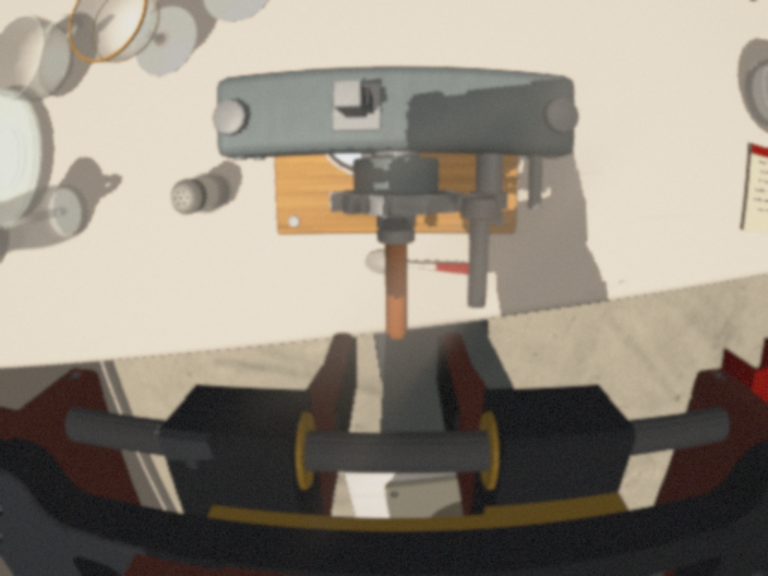

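View pics/a17_side.png

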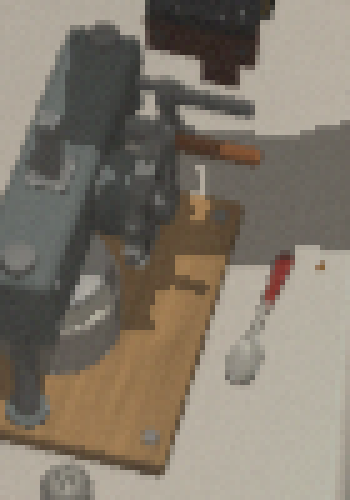

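```bash
python3 -c "
from h import *
from workcell import workorder
o=ctrl.get_obs(); r=vision.get_image('wrist')
def at(px,z):
    c,d=wray(np.array(px)/1.5-.2,o['ee_pos'],o['orientation'],r); return WP(c+d*(z-c[2])/d[2]).round(1)
print('peg',at((478,265),205.4),'handle',at((396.5,290),215),'hub',at((396,225),150))
workorder.close_job()
"
```

```text
peg [-77.5 -48.6 205.4] handle [-90.4   0.5 215. ] hub [-61.4   0.8 150. ]
the job is handed in; nothing more can be done
```

I handed the job in at about 21.5 s of the 61 s allowed. The crank is upright, with the tooth up against the pawl.

- **What I did:** I threw the pawl over to its rest. I then pushed the crank back by its handle to about 11–12° short of upright and dropped the pawl home. Finally I eased the crank on in small steps, the last ones 0.3–0.5 mm, until the tooth met the pawl. The push at the handle ended at about 12 N, against the 10 N suggested and the 18 N that would force it. I then backed off and lifted clear.
- **Last checks:** the handle is 0.5 mm off the upright line and the hub 0.8 mm, so the crank is upright to within about 1°. The thumb peg is at −48.6 mm; home is −49.8 mm. Force on the gripper was near zero after letting go. In the last pictures, the mill and teaspoon stand where they were.
- **What disagreed:** camera readings of the peg and handle differed by up to about 3 mm from the known geometry. I did not check the jug, note pad and cup separately, but the arm did not touch them. The tooth force was judged only from the wrist reading, which varies by about 1 N.

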